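Vent the vacuum former and peel off the top formed tray

TASK

The vacuum former on the bench is done: first bring its vent lever, which leans towards the robot, to stand straight up (vent), and leave it there. Then take the top one of the two nested formed trays by its tab; they stick together, so peel it, tab corner rising first while the opposite corner still lies down in the stack, so that the lower tray stays lying flat on the round bed throughout. Finish still holding the tray in the gripper, level and still, at least 10 cm clear above the lower tray (the program ends while holding it; do not put it down), and do not disturb the cast, wax and splint lying around.

Things in the scene. Friction and masses are not known exactly. Their poses are not given: they have to be found in the camera images.
- former: vacuum former, a fixed grey housing 200 mm (its x) by 280 mm (its y), top deck 45 mm above the work surface. Origin: centre of its underside, on the work surface. On the deck a round metal bed of 160 mm diameter, centred 50 mm towards its +y, bed top at z = 63 mm; at 105 mm towards its -y a black lever console. It does not move, but stands elsewhere and turned at each start
- vent_lever (a joint): angle of the vent lever: 0 = straight up (vent, wanted within about 0.12 rad), negative = leaning to the former's -x side (towards the robot, vacuum), positive = leaning to its +x side. Range -0.9 to 0.9. Friction (about 0.09 N m) holds it where it is left; there is no notch. The hinge axis is parallel to the former's y, at x = 0, y = -105 mm, z = 73 mm in the former's frame
- lever_ball (a point): centre of the black ball of 20 mm diameter at the end of the lever, 72 mm from the hinge axis, on a rod of 8 mm diameter (with a collar of 12 mm diameter, 8 mm high, just under the ball). The orientation given turns with the lever. The console under it is 61 mm above the work surface, its two steel cheeks beside the hinge 80 mm
- lower_tray: the lower formed tray, white, loose, 0.22 kg, 120 x 120 mm square and 21 mm high with sloping walls and a flat rim, without a tab. Origin: centre of its underside, on the round bed, z up. Its corners (79 mm from the centre) lie on its own x and y axes. It only rests on the bed by its weight, and is parallel to the top tray at the start
- top_tray: top formed tray, white, 0.04 kg, same shape plus a tab, nested 8 mm higher. Origin: centre of its underside, z up when level; its -x axis points to the tab corner. They cling near the +x corner: lifted level, it takes that side of the lower tray up with it; turned up at the tab about the +x corner it comes free at about 0.2 rad (0.35 is safe before raising the rest)
- tab (a point): centre of the top tray's tab, which is the place to grip: an upright rib 9 mm thick (along the tray's y), 42 mm long (along the tray's x) and 16 mm high, standing out from the -x corner, 99 mm from the tray's centre, 20 mm above the tray's origin, about 91 mm above the work surface at the start and 46 mm above the deck. The rib runs from 74 mm to 116 mm from the tray's centre; the rims end at 79 mm. Same axes as the tray
- far_corner (a point): the top tray's rim at the corner opposite the tab, 74 mm from its centre along its +x, 20 mm above its origin. Same axes as the tray
- upper_cast: plaster cast 57x68x30 mm, loose bystander behind the former; origin in the centre of its underside; leave alone
- wax: block of modelling wax 30x62x19 mm, loose bystander to the left of the former; origin in the centre of its underside; leave alone
- splint: bite splint 43x64x13 mm, loose bystander to the right of the former; origin in the centre of its underside; leave alone
Things that resemble listed ones, but are neither listed nor needed, are in the scene too. What is shaped like the lower_tray but blue is not meant.

How it is judged:
By the outcome, as a careful person would: the job done as asked, in the order asked, and still so for the second after the job is handed in, while the arm keeps its last pose, push and grip.
It also fails if it takes over 51 s, if anything falls off the work surface, if the arm or the gripper's body presses on something with over 40 N, if the wrist force passes 120 N, or if a joint passes its speed limit or range.

ROBOT

A 6-joint arm with a two-finger parallel gripper is mounted at the origin on a cart in front of the work surface, level with it; the furniture and walls round the work are solid. World frame = base frame: x ahead of the robot, y to its left, z up, the work surface at z = 0. Lengths are in m, angles in degrees, forces in N, time in s.
With the tool pointing down it reaches from about 0.35 to 0.875 m from the base axis. Payload 4.2 kg.
Tool frame: the origin (TCP) lies at the very end of the fingers, on their centre line; the grasp point (between the pads) lies 19 mm behind it; y points along the fingers, z is the direction in which the jaws open and shut, and the axes are right-handed (so a half turn about y gives the same grasp; the last joint's range is limited). The gripper opens to 87 mm and grips with 3 to 60 N. Pads are 19 mm wide; open, the fingers measure 117 mm over their backs; the gripper's body (75 mm by 190 mm) begins 51 mm behind the grasp point.
Start: joints at [-56.86, 22.042, 0.453, 0, -68.411, -14.817], TCP at [0.197, -0.593, 0.223] pointing down, gripper open.
Joint ranges: [-179.83, 179.83], [-69.29, 118.12], [-61.27, 80.66], [-181.25, 117.63], [-171.15, -9.14], [-177.46, 177.46]. Speed limits (degrees/s): [159.86, 159.86, 180, 180, 180, 180].

INTERFACE

Orientations are given as a 3x3 rotation matrix whose columns are the frame's x, y, z axes.
In Python, from station import r, eyes gives the robot as it stands.
- The arm moves only by the tool play_rows, never from a script. Its argument "deltas" is one flat list of numbers, 5 for each row, row after row: the closure in counts, from 0 (fully open) to 255 (shut), then the shift along the tool's x, y, z in mm, then the turn about the tool's y in rad. In form: [claw, tx, ty, tz, roll, claw, tx, ty, tz, roll, ...]. A call has exactly 10 rows; each row shifts and turns the commanded pose from where the row before left it, along the tool's axes as they then stand; what a row does not reach is not made up. A row lasts 1/10 s, in which the tool goes at most 50 mm and 8.59 degrees, less where a joint would pass 70% of its speed; a pose out of reach is approached as far as the arm can. A call is refused whole if a number of a shift passes 50 or a number of a turn 0.15, either way. A call with a gripper value outside its range is refused whole. The fingers move at their own pace and stop on an object; the grip force is fixed at half the most. Time passes only in rows, so rows that do not move let the fingers close, or fill a call up. It gives the time, the measured TCP pose, the force and the opening at its end, in the units of the state.
- r.sense(): the state, without advancing time (a new reading comes with each control period).
- eyes.capture(name): name is "side" or "top" or "wrist"; returns a dict with "img" (400x640x3 uint8, blue, green, red), "vfov" (degrees; the focal length in pixels is half the picture's height over the tangent of half this angle, whatever the lens; pixels are square), "cx", "cy" (the principal point, pixels), "distortion" ([k1, k2, p1, p2, k3] as OpenCV has them; the pictures are not rectified), "R" (3x3) and "t" (3): a world point X has camera coordinates R X + t; the wrist camera has in their place "tool_from_camera" (4x4, takes a point from camera to tool coordinates, whose origin is the TCP and whose axes are the tool frame's). Camera axes: x right, y down, z forward; pixel columns grow to the right and rows downward; lengths in m; the calibration is good to about 2 mm. A picture is of the moment at which its call begins: read the wrist's pose just before it. There is no depth.
- r.finish_job(): hands the job in, once; it reports no verdict.
The state is a dict: "time_s": time; "joints": joint angles; "joint_velocities": joint speeds; "effort": joint torques, N m; "tcp_pos": TCP position; "ee_rot": TCP orientation; "wrist_force": force on the tool from outside, world axes, zero at the start; "moment": the same for the moment, N m; "gripper_width": opening from 0.0 (shut) to 1.0 (fully open).
Only numpy, scipy, OpenCV 4.12 (cv2) and the standard library are available. Lean on these libraries where they do the work, as an engineer would, in place of code of your own. Each camera call takes 0.05 s, during which the arm holds its last target.

## Working session

There is one attempt and no reset: what is moved stays moved. The work goes in short steps, Python scripts to look and compute and a tool call to move; the robot and the scene stay as the last step left them, time stands still between calls to the robot, and variables do not carry over. Pictures are saved under pics/ and viewed, and the job is handed in when it is done.

Besides the shell and the picture viewer there is one more tool, called as name(argument=value, ...) on one line, values as JSON. play_rows: Moves the arm, as the interface text tells. Its arguments: {"type":"object","properties":{"deltas":{"type":"array","items":{"type":"number"}}},"required":["deltas"]}

```bash
mkdir -p pics; ls
python3 - <<'E'
from station import r, eyes
import cv2, numpy as np
s=r.sense()
for k,v in s.items(): print(k,np.round(v,4).tolist())
for n in ["side","top","wrist"]:
    c=eyes.capture(n); cv2.imwrite(f"pics/{n}0.png",c["img"])
    print(n,{k:np.round(v,4).tolist() for k,v in c.items() if k!="img"})
E
```

```text
pics
time_s 0.0
joints [-56.8593, 22.0918, 0.3782, -0.028, -68.4115, -14.8159]
joint_velocities [0.084, 0.0028, -0.0176, 0.0648, -0.0616, 0.0304]
effort [-0.0003, -39.0662, 18.7407, 4.22, 0.011, -0.0002]
tcp_pos [0.1963, -0.5927, 0.2214]
ee_rot [[0.9493, -0.0008, -0.3142], [0.3142, 0.0021, 0.9493], [-0.0001, -1.0, 0.0022]]
wrist_force [1.4985, -0.6986, 0.47]
moment [0.0182, -0.0382, -0.0067]
gripper_width 1.0025
side {'vfov': 48.037, 'cx': 311.9347, 'cy': 198.9523, 'distortion': [-0.0215, 0.0, 0.0, 0.0, 0.0], 'R': [[0.9546, -0.2976, 0.0113], [-0.1459, -0.5003, -0.8535], [0.2597, 0.8131, -0.521]], 't': [-0.5796, 0.2294, 0.8926]}
top {'vfov': 47.4958, 'cx': 319.026, 'cy': 200.853, 'distortion': [-0.125, 0.0, 0.0, 0.0, 0.0], 'R': [[-0.029, -0.9996, -0.0006], [-0.9864, 0.0287, -0.1621], [0.162, -0.0042, -0.9868]], 't': [0.0756, 0.6012, 1.1163]}
wrist {'vfov': 64.4848, 'cx': 321.0971, 'cy': 191.2787, 'distortion': [-0.024, 0.0, 0.0, 0.0, 0.0], 'tool_from_camera': [[-0.0, 0.9566, 0.2915, -0.0822], [-0.0009, -0.2915, 0.9566, -0.1623], [1.0, -0.0002, 0.0009, 0.0003], [0.0, 0.0, 0.0, 1.0]]}
```

View pics/side0.png

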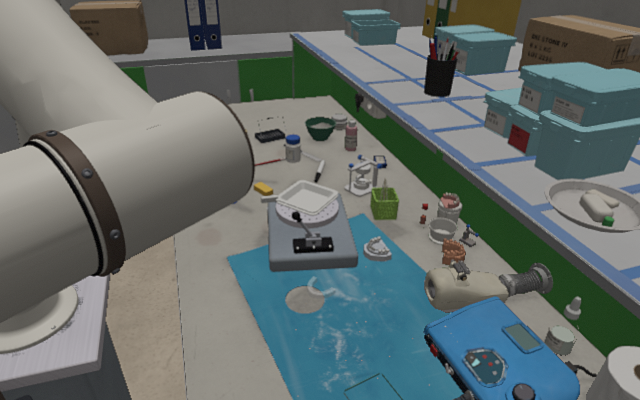

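View pics/top0.png

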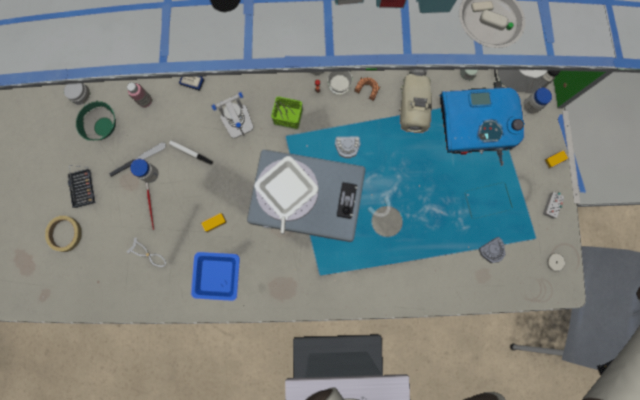

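The top view shows the former near (307,195), stack on the bed near (286,187), tab at about (283,225), lever console near (347,200). The side view shows the lever ball near (296,216). I'll zoom in next.

```bash
cat > h.py <<'E'
import numpy as np, cv2
def K(c):
    f=200/np.tan(np.radians(c["vfov"])/2); return np.array([[f,0,c["cx"]],[0,f,c["cy"]],[0,0,1]])
def pose(c,s=None):
    if "R" in c: return np.array(c["R"]),np.array(c["t"])
    T=np.eye(4);T[:3,:3]=s["ee_rot"];T[:3,3]=s["tcp_pos"]
    M=np.linalg.inv(T@np.array(c["tool_from_camera"])); return M[:3,:3],M[:3,3]
def ray(c,uv,s=None):
    R,t=pose(c,s); p=cv2.undistortPoints(np.array([[uv]],float),K(c),np.array(c["distortion"],float))[0,0]
    d=R.T@np.array([p[0],p[1],1]); return -R.T@t,d/np.linalg.norm(d)
def onz(c,uv,z,s=None):
    o,d=ray(c,uv,s); return o+d*(z-o[2])/d[2]
def proj(c,X,s=None):
    R,t=pose(c,s); return cv2.projectPoints(np.array(X,float).reshape(-1,3),cv2.Rodrigues(R)[0],t,K(c),np.array(c["distortion"],float))[0][:,0]
def tri(*rs):
    A=0;b=0
    for o,d in rs:
        P=np.eye(3)-np.outer(d,d);A=A+P;b=b+P@o
    x=np.linalg.solve(A,b); return x,[np.linalg.norm((np.eye(3)-np.outer(d,d))@(x-o)) for o,d in rs]
def crop(img,x0,y0,x1,y1,k,name):
    cv2.imwrite("pics/"+name,cv2.resize(img[y0:y1,x0:x1],None,fx=k,fy=k,interpolation=cv2.INTER_CUBIC))
E
python3 - <<'E'
import cv2
from h import *
crop(cv2.imread("pics/top0.png"),240,140,380,245,5.7,"t0c.png")
crop(cv2.imread("pics/side0.png"),250,170,370,275,5.7,"s0c.png")
E
```

```text
(no output)
```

View pics/t0c.png

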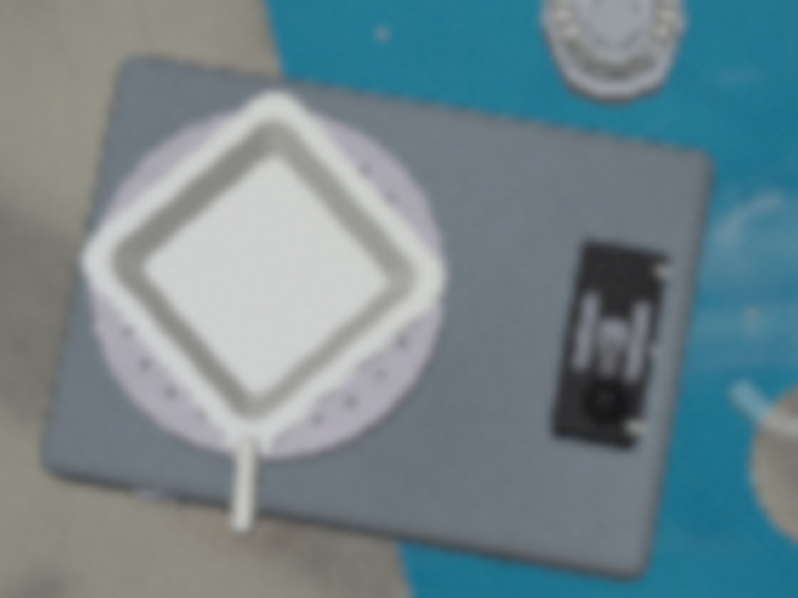

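View pics/s0c.png

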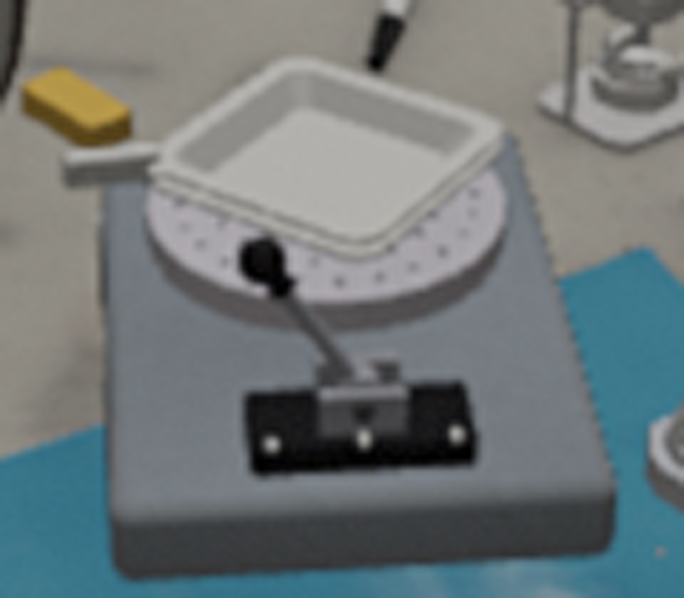

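View pics/wrist0.png

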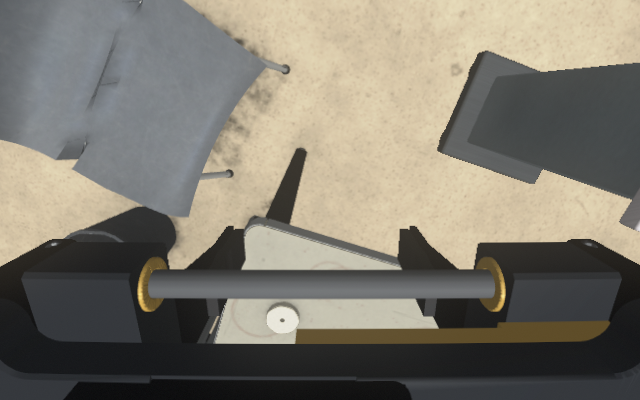

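Top crop: deck corners near (125,57), (712,150), (640,578), (45,475); tab runs (250,435)→(240,530), ball at (605,398). Side crop: ball at (262,258), tab end at (72,168).

```bash
cat > m.py <<'E'
from station import r, eyes
from h import *
c=eyes.capture("top"); sd=eyes.capture("side")
k=5.7
T=lambda x,y:(240+(x+.5)/k-.5,140+(y+.5)/k-.5)
S=lambda x,y:(250+(x+.5)/k-.5,170+(y+.5)/k-.5)
cor=[(125,57),(712,150),(640,578),(45,475)]
P=np.array([onz(c,T(*q),.045) for q in cor]); print(P.round(4)); 
print("sides",[np.linalg.norm(P[i]-P[(i+1)%4]).round(4) for i in range(4)])
ctr=P.mean(0); y=(P[0]+P[3]-P[1]-P[2])[:2]; yaw=np.arctan2(y[1],y[0])-np.pi/2
print("former",ctr.round(4),"yaw",np.degrees(yaw))
fx=np.array([np.cos(yaw),np.sin(yaw)]);fy=np.array([-fx[1],fx[0]])
print("bed",ctr[:2]+.05*fy,"hinge",ctr[:2]-.105*fy, "bed meas",onz(c,T(267,284),.063))
b,e=tri(ray(c,T(605,398)),ray(sd,S(262,258))); print("ball",b.round(4),e)
d=b[:2]-(ctr[:2]-.105*fy); print("along fx,fy",d@fx,d@fy,"angle from dz",np.arctan2(d@fx,b[2]-.073),"len",np.hypot(d@fx,b[2]-.073))
# tray rim corners z=.092
R=[onz(c,T(*q),.092) for q in [(280,92),(447,275),(83,258)]]
print("rim far,right,left",np.round(R,4)); 
te=onz(c,T(240,527),.099);tb=onz(c,T(249,445),.099); print("tab end",te,"in",tb)
tc=(R[1]+R[2])/2; print("tray ctr",tc,"diag",np.linalg.norm(R[1]-R[2]),"ctr-end",np.linalg.norm(tc[:2]-te[:2]), "yaw tab",np.degrees(np.arctan2(*(tc-te)[[1,0]])),np.degrees(np.arctan2(*(tb-te)[[1,0]])),"yaw diag",np.degrees(np.arctan2(*(R[2]-R[1])[[1,0]]))-90)
print("tabend tri",tri(ray(c,T(240,527)),ray(sd,S(72,163))))
E
python3 m.py
```

```text
[[ 0.7449  0.2054  0.045 ]
 [ 0.6928 -0.0633  0.045 ]
 [ 0.4982 -0.0223  0.045 ]
 [ 0.5519  0.2429  0.045 ]]
sides [np.float64(0.2736), np.float64(0.1989), np.float64(0.2706), np.float64(0.1966)]
former [0.6219 0.0907 0.045 ] yaw -11.212302443708747
bed [0.63166832 0.13972792] hinge [ 0.60152935 -0.01231367] bed meas [0.63279904 0.14023217 0.063     ]
ball [ 0.5671 -0.0042  0.1342] [np.float64(0.0002173846859829213), np.float64(0.00021738468598279096)]
along fx,fy -0.03539859759566584 0.0012850777242440197 angle from dz -0.5245641119393717 len 0.0706790519477123
rim far,right,left [[0.7132 0.1311 0.092 ]
 [0.6289 0.0599 0.092 ]
 [0.6412 0.2185 0.092 ]]
tab end [0.52088702 0.15116598 0.099     ] in [0.5559834  0.14671928 0.099     ]
tray ctr [0.63504229 0.13920175 0.092     ] diag 0.1591553328829415 ctr-end 0.11478051574385299 yaw tab -5.983134847385232 -7.220883310100521 yaw diag -4.419982406286465
tabend tri (array([0.52330858, 0.1514719 , 0.09248657]), [np.float64(0.0017970377537367777), np.float64(0.0017970377537366179)])
```

play_rows(deltas=[0,27,-1,22,0,0,27,-1,22,0,0,27,-1,22,0,0,27,-1,22,0,0,27,-1,22,0,0,27,-1,22,0,0,27,-1,22,0,0,27,-1,22,0,0,27,-1,22,0,0,27,-1,22,0])

```text
time_s: 1.25
tcp_pos: [0.3842, -0.2982, 0.2327]
ee_rot: [[0.949, 0.0, -0.314], [0.314, -0.0, 0.949], [0.0, -1.0, -0.0]]
wrist_force: [0.1, -1.0, 0.5]
gripper_width: 1.003
```

play_rows(deltas=[0,27,-1,22,0,0,27,-1,22,0,0,27,-1,22,0,0,27,-1,22,0,0,27,-1,22,0,0,27,-1,22,0,0,27,-1,22,0,0,27,-1,22,0,0,27,-1,22,0,0,27,-1,22,0])

```text
time_s: 2.25
tcp_pos: [0.5713, -0.0045, 0.2426]
ee_rot: [[0.949, 0.0, -0.315], [0.315, 0.0, 0.949], [0.0, -1.0, 0.0]]
wrist_force: [0.6, 0.1, 0.2]
gripper_width: 1.001
```

play_rows(deltas=[0,0,5,0,0.0515,0,0,5,0,0.0515,0,0,5,0,0.0515,0,0,5,0,0.0515,0,0,5,0,0.0515,0,0,5,0,0.0515,0,0,5,0,0.0515,0,0,5,0,0.0515,0,0,5,0,0.0515,0,0,5,0,0.0515])

```text
time_s: 3.25
tcp_pos: [0.5707, -0.0058, 0.1922]
ee_rot: [[0.981, -0.0, 0.196], [-0.196, 0.0, 0.981], [-0.0, -1.0, -0.0]]
wrist_force: [0.3, -0.2, -0.7]
gripper_width: 1.0
```

Run:
```python
from station import r, eyes
from h import *
s=r.sense(); c=eyes.capture("wrist"); cv2.imwrite("pics/w1.png",c["img"])
print(s["tcp_pos"], proj(c,[[.567,-.0042,.1342],[.6015,-.0123,.073]],s))
```

```text
[ 0.5706991  -0.00582241  0.19224731] [[322.93151604 205.76491107]
 [321.25742917 219.31562349]]
```

View pics/w1.png

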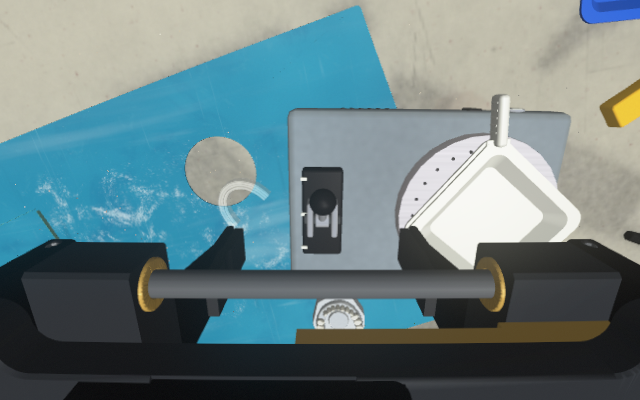

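Ball seen at (322,203), within 3 px of the prediction (323,206). Descend and close on it.

play_rows(deltas=[0,-0.5,8,0,0,0,-0.5,8,0,0,0,-0.5,8,0,0,0,-0.5,8,0,0,0,-0.5,8,0,0,0,-0.5,8,0,0,0,-0.5,8,0,0,0,-0.4,8,0,0,0,0,8,0,0,0,0,5,0,0])

```text
time_s: 4.3
tcp_pos: [0.5667, -0.0051, 0.1146]
ee_rot: [[0.981, -0.001, 0.194], [-0.194, -0.0, 0.981], [-0.001, -1.0, -0.0]]
wrist_force: [0.9, 0.6, -0.2]
gripper_width: 0.996
```

play_rows(deltas=[255,0,0,0,0,255,0,0,0,0,255,0,0,0,0,255,0,0,0,0,255,0,0,0,0,255,0,0,0,0,255,0,0,0,0,255,0,0,0,0,255,0,0,0,0,255,0,0,0,0])

```text
time_s: 5.3
tcp_pos: [0.5673, -0.0042, 0.1156]
ee_rot: [[0.981, 0.001, 0.194], [-0.194, 0.002, 0.981], [0.001, -1.0, 0.002]]
wrist_force: [-0.4, 3.0, 0.2]
gripper_width: 0.207
```

play_rows(deltas=[255,3.3,-1.7,0,0,255,3.3,-1.6,0,0,255,3.4,-1.4,0,0,255,3.5,-1.3,0,0,255,3.6,-1,0,0,255,3.6,-0.9,0,0,255,3.6,-0.6,0,0,255,3.6,-0.6,0,0,255,3.6,-0.2,0,0,255,3.6,-0.1,0,0])

```text
time_s: 6.3
tcp_pos: [0.6017, -0.0114, 0.1255]
ee_rot: [[0.981, 0.0, 0.194], [-0.194, 0.0, 0.981], [0.0, -1.0, 0.0]]
wrist_force: [-1.7, 5.2, 3.4]
gripper_width: 0.209
```

Run:
```python
from station import r, eyes
from h import *
s=r.sense(); print(s["tcp_pos"],s["wrist_force"],s["gripper_width"])
c=eyes.capture("side"); crop(c["img"],240,140,380,275,4.4,"s2.png")
```

```text
[ 0.60166844 -0.01143089  0.12548569] [-1.66732522  5.17422231  3.38675569] 0.2093319118741929
```

View pics/s2.png

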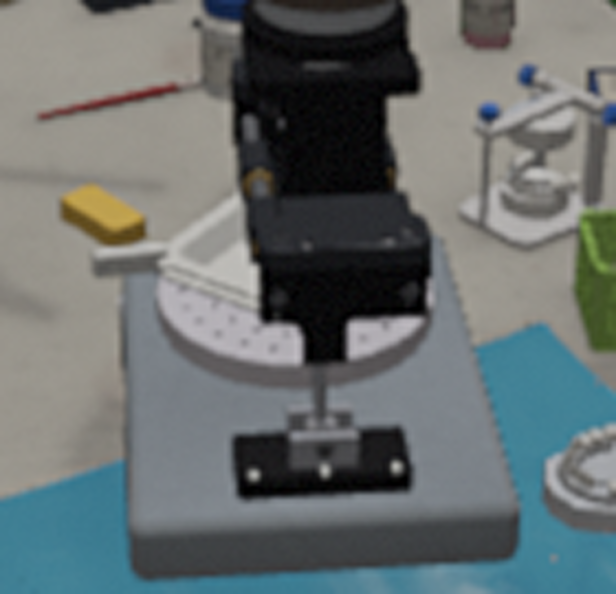

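The rod stands vertical above the hinge at (320,390). Release, rise.

play_rows(deltas=[0,0,0,0,0,0,0,0,0,0,0,0,0,0,0,0,0,-5,0,0,0,0,-12,0,0,0,0,-15,0,0,0,0,-15,0,0,0,0,-15,0,0,0,0,-15,0,0,0,0,-15,0,0])

```text
time_s: 7.35
tcp_pos: [0.6016, -0.0121, 0.2188]
ee_rot: [[0.981, 0.001, 0.194], [-0.194, -0.0, 0.981], [0.001, -1.0, 0.0]]
wrist_force: [0.3, 0.0, 0.0]
gripper_width: 0.975
```

play_rows(deltas=[0,-10,0,15,-0.02,0,-10,0,15,-0.02,0,-10,0,15,-0.02,0,-10,0,15,-0.02,0,-10,0,15,-0.02,0,-10,0,15,0,0,-10,0,15,0,0,-10,0,15,0,0,-10,0,15,0,0,-5,0,10,0])

```text
time_s: 8.35
tcp_pos: [0.5252, 0.1447, 0.2182]
ee_rot: [[0.996, 0.001, 0.094], [-0.094, 0.001, 0.996], [0.001, -1.0, 0.001]]
wrist_force: [0.1, 0.3, 0.4]
gripper_width: 1.0
```

Run:
```python
from station import r, eyes
from h import *
s=r.sense(); print(s["tcp_pos"],np.round(s["ee_rot"],3).tolist())
w=eyes.capture("wrist");cv2.imwrite("pics/w3.png",w["img"])
c=eyes.capture("side"); crop(c["img"],240,140,380,275,4.4,"s3.png")
```

```text
[0.52517507 0.14467243 0.21815602] [[0.996, 0.001, 0.094], [-0.094, 0.001, 0.996], [0.001, -1.0, 0.001]]
```

View pics/s3.png

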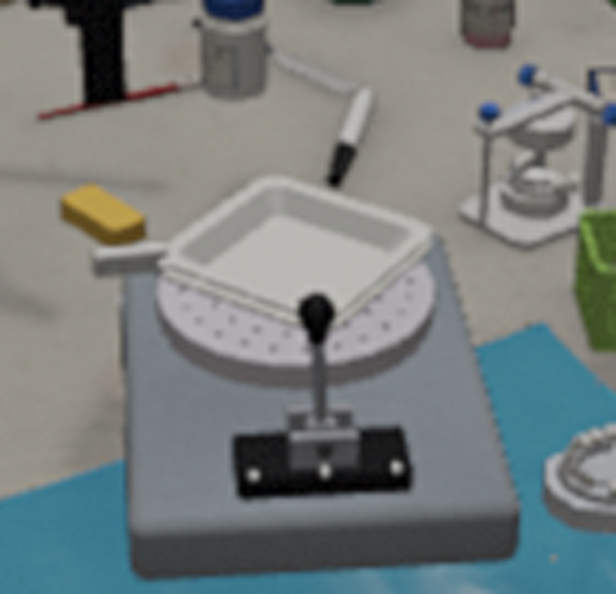

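View pics/w3.png

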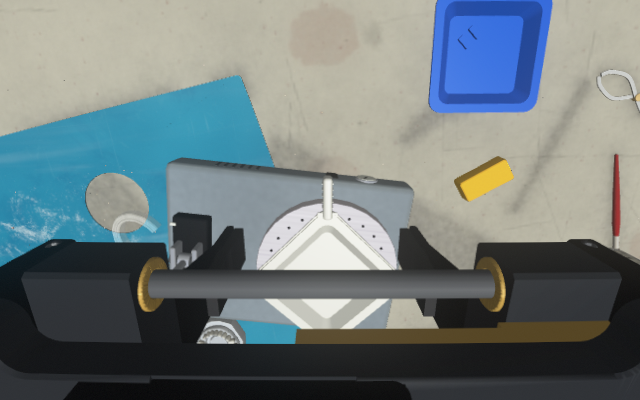

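Lever stands upright (ball at (317,315) in the crop). In the wrist view the rib runs (328,176)→(327,218). Measure both.

Run:
```python
from station import r, eyes
from h import *
s=r.sense(); w=eyes.capture("wrist"); c=eyes.capture("side"); t=eyes.capture("top")
yaw=np.radians(-11.2); fx=np.array([np.cos(yaw),np.sin(yaw),0]); h=np.array([.6015,-.0123,.073])
for a in (-.12,0,.12): print(a,proj(c,h+72e-3*(np.sin(a)*fx+np.array([0,0,np.cos(a)])))[0])
# black ball in side
g=c["img"][200:222,305:320]; m=cv2.inRange(g,(0,0,0),(45,45,45)); ys,xs=np.nonzero(m[:14]); print("ball px",xs.mean()+305,ys.mean()+200, len(xs))
crop(w["img"],290,165,370,235,9,"w3c.png")
print([onz(w,p,.099,s).round(4).tolist() for p in [(328,178),(327.5,212)]])
print(proj(w,[[.536,.149,.099],[.521,.1512,.099]],s))
```

```text
-0.12 [307.90204132 210.57213348]
0 [311.89977699 210.17502215]
0.12 [315.88517216 210.18358913]
ball px 311.4390243902439 210.390243902439 41
[[0.5169, 0.1518, 0.099], [0.5499, 0.1484, 0.099]]
[[326.80789398 198.0215622 ]
 [327.75724418 182.37019626]]
```

View pics/w3c.png

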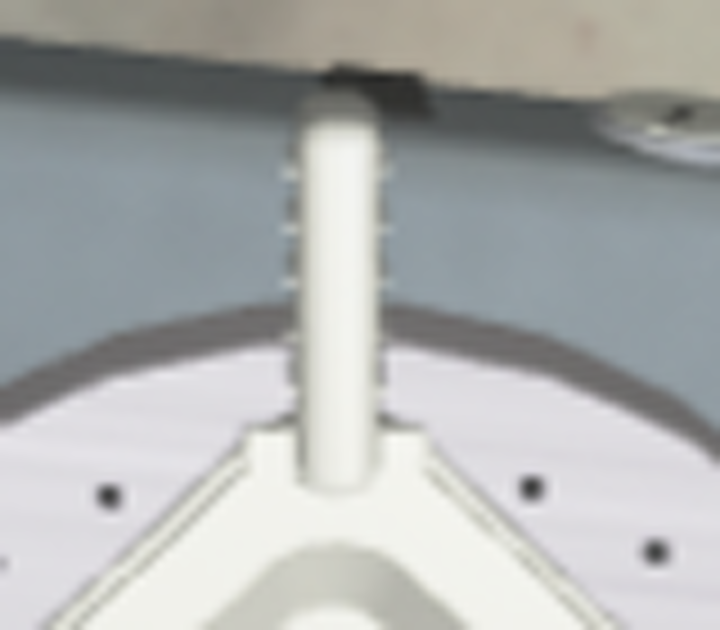

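play_rows(deltas=[80,-2,5,1,-0.002,80,-2,10,1,0,100,-2,15,1,0,120,-2,20,1,0,140,-2,20,1,0,150,-1.3,20,1,0,160,0,15,0,0,160,0,10,0,0,160,0,7,0,0,160,0,3,0,0])

```text
time_s: 9.6
tcp_pos: [0.5146, 0.1507, 0.0912]
ee_rot: [[0.996, -0.001, 0.093], [-0.093, -0.001, 0.996], [-0.001, -1.0, -0.001]]
wrist_force: [0.0, 0.4, 0.5]
gripper_width: 0.375
```

Run:
```python
from station import r, eyes
from h import *
s=r.sense(); print(s["tcp_pos"],np.round(s["ee_rot"],3).tolist(),s["gripper_width"])
w=eyes.capture("wrist");crop(w["img"],200,150,440,300,3.3,"w4.png")
c=eyes.capture("side"); crop(c["img"],240,140,380,275,4.4,"s4.png")
```

```text
[0.51461275 0.15067163 0.09119371] [[0.996, -0.001, 0.093], [-0.093, -0.001, 0.996], [-0.001, -1.0, -0.001]] 0.37519287173532495
```

View pics/s4.png

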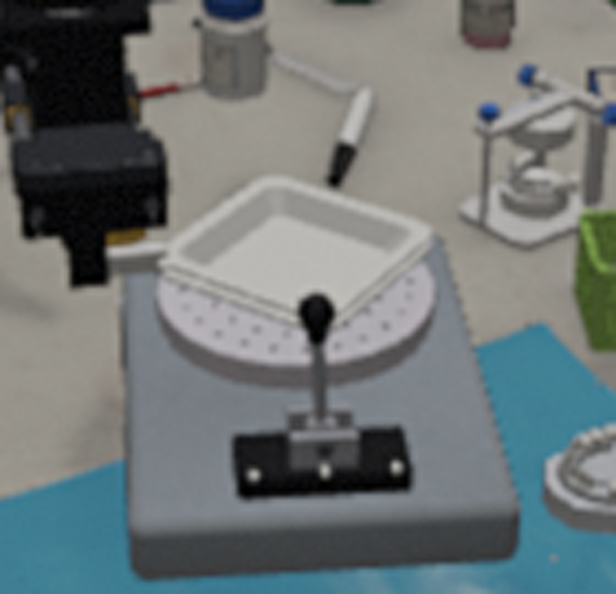

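View pics/w4.png

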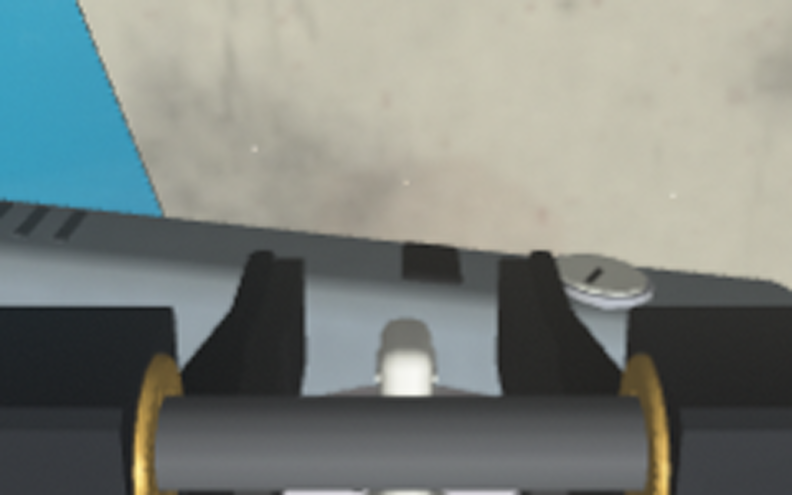

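Rib centred between the fingers at (407,370), its outer end visible in the jaws. Raise 1 mm, close lightly.

play_rows(deltas=[190,0,-1,0,0,210,0,0,0,0,220,0,0,0,0,226,0,0,0,0,230,0,0,0,0,233,0,0,0,0,233,0,0,0,0,233,0,0,0,0,233,0,0,0,0,233,0,0,0,0])

```text
time_s: 10.7
tcp_pos: [0.5148, 0.151, 0.093]
ee_rot: [[0.996, 0.0, 0.093], [-0.093, 0.0, 0.996], [0.0, -1.0, 0.0]]
wrist_force: [-1.2, 1.0, 0.5]
gripper_width: 0.093
```

Run:
```python
from station import r, eyes
from h import *
s=r.sense(); print(s["tcp_pos"],s["gripper_width"],s["wrist_force"],s["moment"])
```

```text
[0.51482019 0.15097905 0.09302996] 0.0929070554274163 [-1.18177015  1.01680439  0.51316766] [ 0.15157776  0.10402266 -0.02845581]
```

play_rows(deltas=[233,0,-1,0,0,233,0,-1,0,0,233,0,-1,0,0,233,0,-1,0,0,233,0,-1,0,0,233,0,-1,0,0,233,0,-1,0,0,233,0,-1,0,0,233,0,0,0,0,233,0,0,0,0])

```text
time_s: 11.7
tcp_pos: [0.5147, 0.1509, 0.1009]
ee_rot: [[0.996, -0.0, 0.093], [-0.093, -0.0, 0.996], [-0.0, -1.0, -0.0]]
wrist_force: [0.6, -0.0, -0.6]
gripper_width: 0.09
```

```bash
cat > look.py <<'E'
import sys
from station import r, eyes
from h import *
s=r.sense(); print(np.round(s["tcp_pos"],4),round(s["gripper_width"],3),np.round(s["wrist_force"],2),np.round(s["moment"],3),s["time_s"])
c=eyes.capture("side"); n=sys.argv[1]
x0,y0=(int(v) for v in (sys.argv[2:4] or (245,150)))
crop(c["img"],x0,y0,x0+115,y0+75,6.9,n+".png")
E
python3 look.py s5
```

```text
[0.5147 0.1509 0.1009] 0.09 [ 0.64 -0.03 -0.64] [-0.05  -0.296 -0.002] 11.7
```

View pics/s5.png

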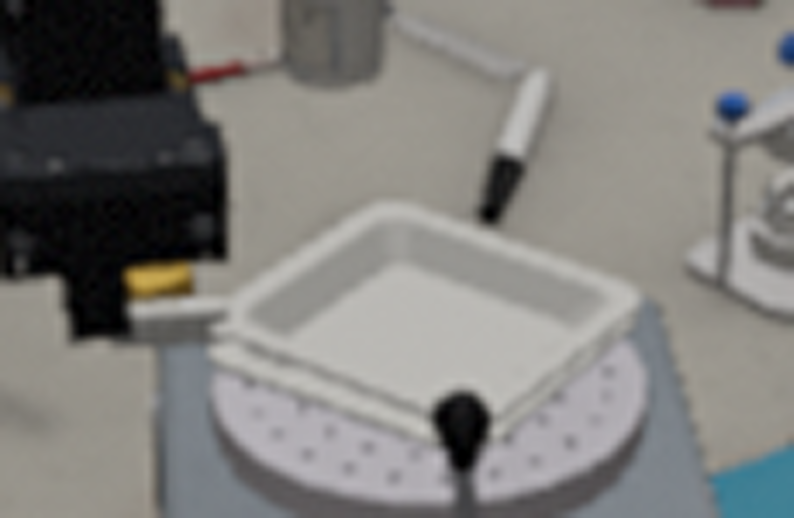

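Side view: gap opened at the tab corner (215,335) while the far edge (640,300) stays put, lower tray flat. The tab pivots in the light grip; continue along the arc.

play_rows(deltas=[233,0.1,-1.5,0,0,233,0.1,-1.5,0,0,233,0.1,-1.5,0,0,233,0.1,-1.5,0,0,233,0.1,-1.5,0,0,233,0.2,-1.5,0,0,233,0.2,-1.5,0,0,233,0.2,-1.5,0,0,233,0.2,-1,0,0,233,0,0,0,0])

```text
time_s: 12.75
tcp_pos: [0.5161, 0.1508, 0.1141]
ee_rot: [[0.996, 0.0, 0.093], [-0.093, 0.0, 0.996], [0.0, -1.0, 0.0]]
wrist_force: [1.2, -0.6, -0.5]
gripper_width: 0.088
```

```bash
python3 look.py s6
```

```text
[0.5161 0.1508 0.1141] 0.088 [ 1.17 -0.59 -0.52] [-0.046 -0.294 -0.027] 12.75
```

View pics/s6.png

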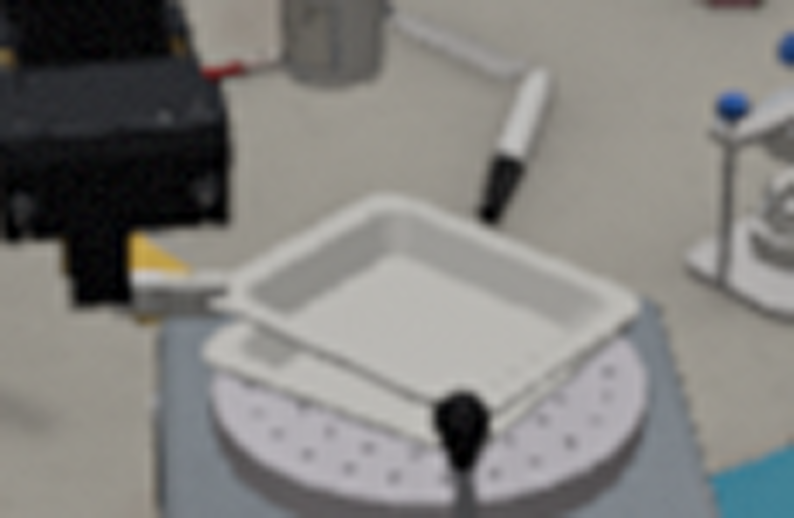

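Tab clearly up, far corner (640,300) unmoved. A little more grip, continue.

play_rows(deltas=[235,0.3,-2.5,0,0,235,0.3,-2.5,0,0,235,0.4,-2.5,0,0,235,0.4,-2.5,0,0,235,0.4,-2.5,0,0,235,0.5,-2.5,0,0,235,0.5,-2.5,0,0,235,0.5,-2.5,0,0,235,0.5,-2.5,0,0,235,0.5,-2.5,0,0])

```text
time_s: 13.8
tcp_pos: [0.5204, 0.1504, 0.1392]
ee_rot: [[0.996, -0.0, 0.093], [-0.093, 0.0, 0.996], [-0.0, -1.0, -0.0]]
wrist_force: [1.3, -1.3, -0.1]
gripper_width: 0.087
```

```bash
python3 look.py s7
```

```text
[0.5204 0.1504 0.1392] 0.087 [ 1.3  -1.26 -0.08] [-0.031  0.005 -0.063] 13.8
```

View pics/s7.png

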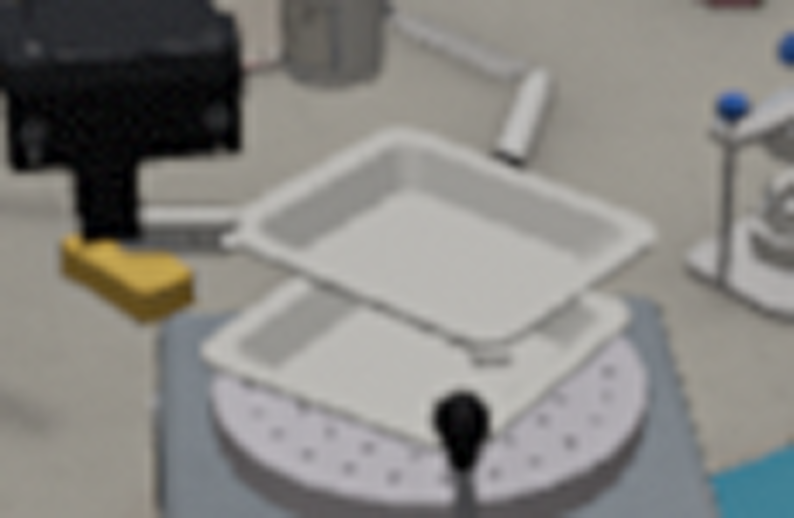

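The tray has come free (moment back to 0), nearly level, and the lower tray lies flat at (200,350)–(630,315). Grip firmly, then rise.

play_rows(deltas=[240,0,0,0,0,245,0,0,0,0,250,0,0,0,0,255,0,0,0,0,255,0,0,0,0,255,0,0,0,0,255,0,0,0,0,255,0,0,0,0,255,0,-1,0,0,255,0,-1,0,0])

```text
time_s: 14.85
tcp_pos: [0.5204, 0.1504, 0.141]
ee_rot: [[0.996, -0.0, 0.093], [-0.093, -0.0, 0.996], [-0.0, -1.0, -0.0]]
wrist_force: [0.3, 0.0, -0.7]
gripper_width: 0.085
```

```bash
python3 look.py s8
python3 - <<'E'
from station import eyes
from h import *
c=eyes.capture("top"); crop(c["img"],240,140,380,245,5.7,"t8.png")
E
```

```text
[0.5204 0.1504 0.141 ] 0.085 [ 0.35  0.05 -0.69] [-0.005 -0.021 -0.041] 14.85
```

View pics/s8.png

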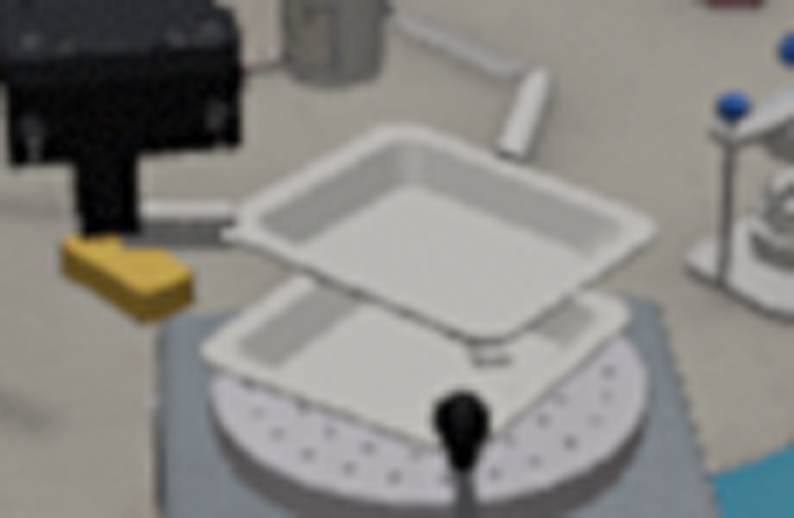

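View pics/t8.png

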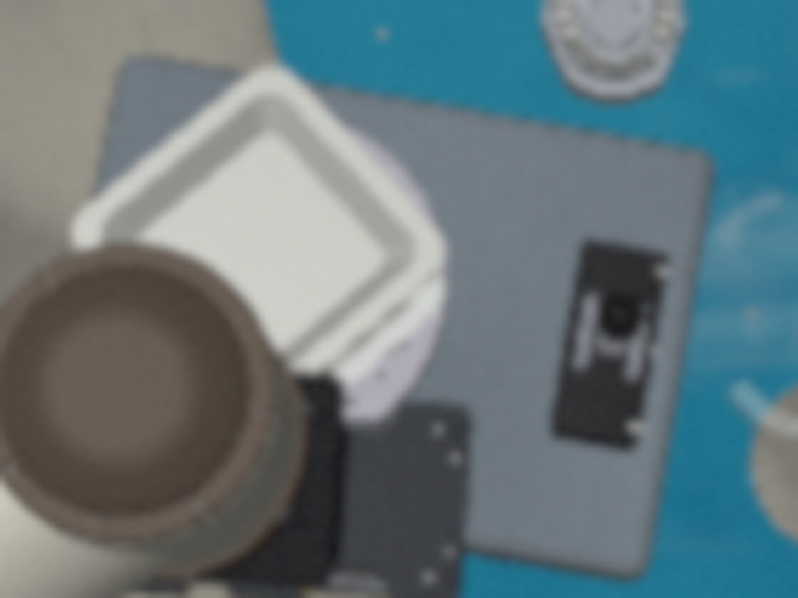

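Run:
```python
from station import eyes
from h import *
t=eyes.capture("top"); c=eyes.capture("side")
T=lambda x,y:(240+(x+.5)/5.7-.5,140+(y+.5)/5.7-.5)
S=lambda x,y:(245+(x+.5)/6.9-.5,150+(y+.5)/6.9-.5)
P=[]
for n,a,b in [("far",(272,68),(655,230)),("left",(76,228),(402,126)),("right",(447,253),(485,338))]:
    x,e=tri(ray(t,T(*a)),ray(c,S(*b))); P.append(x); print(n,x.round(4),np.round(e,4))
m=(P[1]+P[2])/2; print("pitch far vs mid",(P[0]-m)/np.linalg.norm(P[0]-m), np.linalg.norm(P[0]-m),np.linalg.norm(P[1]-P[2]))
```

```text
far [0.7188 0.1328 0.1151] [0.0009 0.0009]
left [0.6478 0.2166 0.1262] [0.0005 0.0005]
right [0.6315 0.0597 0.127 ] [0.0001 0.0001]
pitch far vs mid [ 0.98742107 -0.06678904 -0.14331386] 0.08016504994344929 0.15771786600533774
```

Tilt is about 0.14 rad, tab high (far rim 0.115, mid 0.127). So it must be levelled. Find a free flat area, then raise.

play_rows(deltas=[255,0,-5,0,0,255,0,-10,0,0,255,0,-15,0,0,255,0,-15,0,0,255,0,-15,0,0,255,0,-15,0,0,255,0,-12,0,0,255,0,-8,0,0,255,0,-4,0,0,255,0,-2,0,0])

```text
time_s: 16.05
tcp_pos: [0.5203, 0.1504, 0.2422]
ee_rot: [[0.996, -0.0, 0.093], [-0.093, 0.0, 0.996], [-0.0, -1.0, 0.0]]
wrist_force: [0.3, -0.1, 0.1]
gripper_width: 0.083
```

```bash
python3 look.py s9 240 130
python3 - <<'E'
from station import eyes
from h import *
c=eyes.capture("top"); cv2.imwrite("pics/t9.png",cv2.resize(c["img"][80:320,200:560],None,fx=2.2,fy=2.2))
for p in [(445,195),(445,240),(387,222),(490,250),(350,250),(395,180)]: print(p,onz(c,p,0).round(3))
E
```

```text
[0.5203 0.1504 0.2422] 0.083 [ 0.27 -0.09  0.06] [-0.033  0.098 -0.027] 16.05
(445, 195) [ 0.617 -0.283  0.   ]
(445, 240) [ 0.496 -0.274  0.   ]
(387, 222) [ 0.549 -0.121  0.   ]
(490, 250) [ 0.465 -0.396  0.   ]
(350, 250) [ 0.478 -0.02   0.   ]
(395, 180) [ 0.662 -0.149  0.   ]
```

View pics/s9.png

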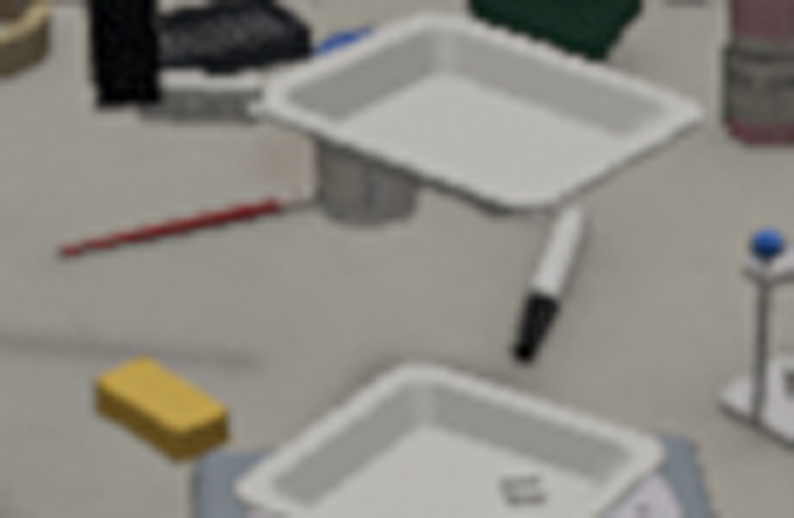

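View pics/t9.png

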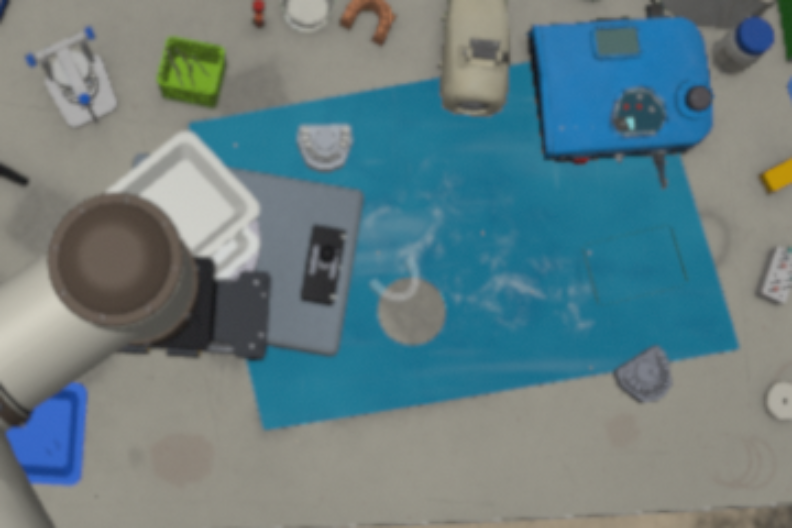

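The former, bystanders and lower tray are undisturbed; the tray is held. I'll carry it to the free sheet area at about (0.617,-0.283), to level it against the flat surface while it stays gripped.

play_rows(deltas=[255,0,0,-5,0,255,1,0,-10,0,255,1,0,-15,0,255,1,0,-20,0,255,1,0,-25,0,255,1,0,-25,0,255,1,0,-25,0,255,1,0,-25,0,255,1,0,-25,0,255,1,0,-25,0])

```text
time_s: 17.15
tcp_pos: [0.51, -0.0517, 0.2419]
ee_rot: [[0.996, -0.0, 0.094], [-0.094, -0.0, 0.996], [-0.0, -1.0, -0.0]]
wrist_force: [0.3, -0.2, -0.2]
gripper_width: 0.085
```

play_rows(deltas=[255,1,0,-26,0,255,1,0,-26,0,255,1,0,-26,0,255,1,0,-26,0,255,1,0,-26,0,255,1,0,-25,0,255,1,0,-22,0,255,0,0,-19,0,255,0,0,-15,0,255,0,0,-10,0])

```text
time_s: 18.15
tcp_pos: [0.4963, -0.2718, 0.2418]
ee_rot: [[0.996, -0.0, 0.095], [-0.095, 0.0, 0.996], [-0.0, -1.0, 0.0]]
wrist_force: [0.0, 1.1, -1.2]
gripper_width: 0.085
```

```bash
python3 look.py s10 290 190
python3 - <<'E'
from station import eyes
from h import *
c=eyes.capture("top"); crop(c["img"],370,110,530,230,5,"t10.png")
c=eyes.capture("side"); cv2.imwrite("pics/s10f.png",c["img"])
E
```

```text
[ 0.4963 -0.2718  0.2418] 0.085 [ 0.05  1.14 -1.15] [ 0.024  0.08  -0.016] 18.15
```

View pics/s10f.png

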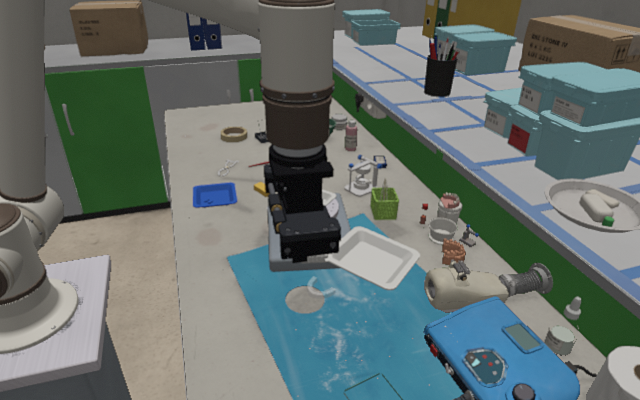

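View pics/t10.png

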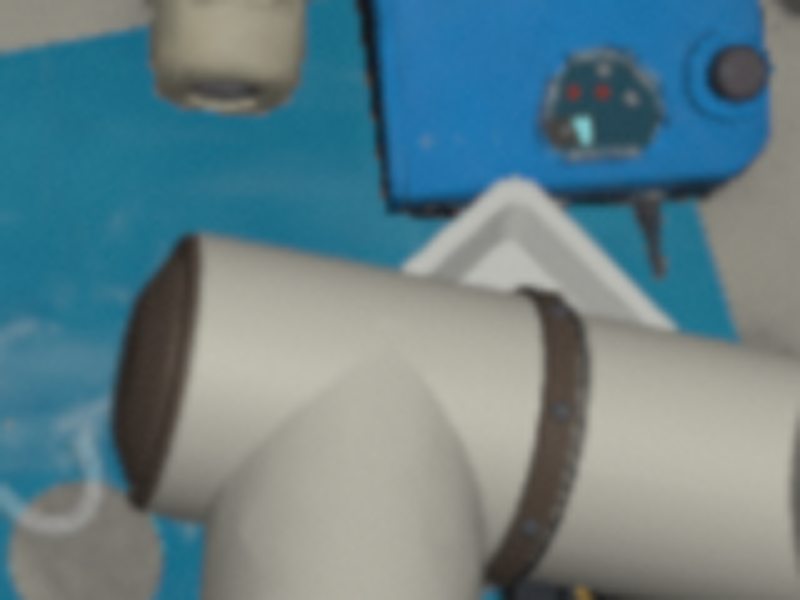

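Tray held over the sheet; its far corner is near the blue machine, so back off 25 mm and go down, stopping above contact.

play_rows(deltas=[255,-3,5,0,0,255,-5,10,0,0,255,-5,20,0,0,255,-5,25,0,0,255,-5,25,0,0,255,-2,25,0,0,255,0,25,0,0,255,0,20,0,0,255,0,10,0,0,255,0,5,0,0])

```text
time_s: 19.3
tcp_pos: [0.4715, -0.2674, 0.0708]
ee_rot: [[0.996, -0.002, 0.092], [-0.092, 0.0, 0.996], [-0.002, -1.0, 0.0]]
wrist_force: [-0.4, 0.8, 0.1]
gripper_width: 0.084
```

```bash
python3 look.py s11 300 220
```

```text
[ 0.4715 -0.2674  0.0708] 0.084 [-0.38  0.76  0.08] [ 0.01   0.014 -0.028] 19.3
```

View pics/s11.png

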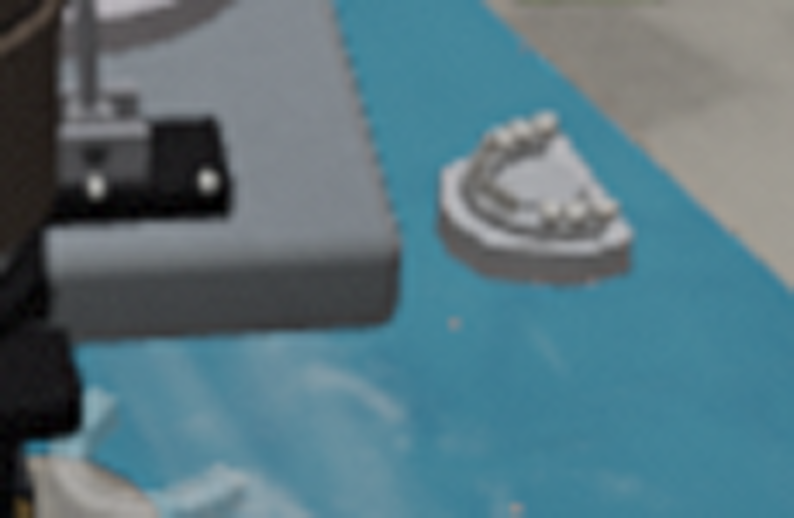

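```bash
python3 look.py s12 280 280
```

```text
[ 0.4716 -0.2675  0.0708] 0.086 [-0.19 -0.4  -1.25] [ 0.003 -0.008  0.011] 19.35
```

View pics/s12.png

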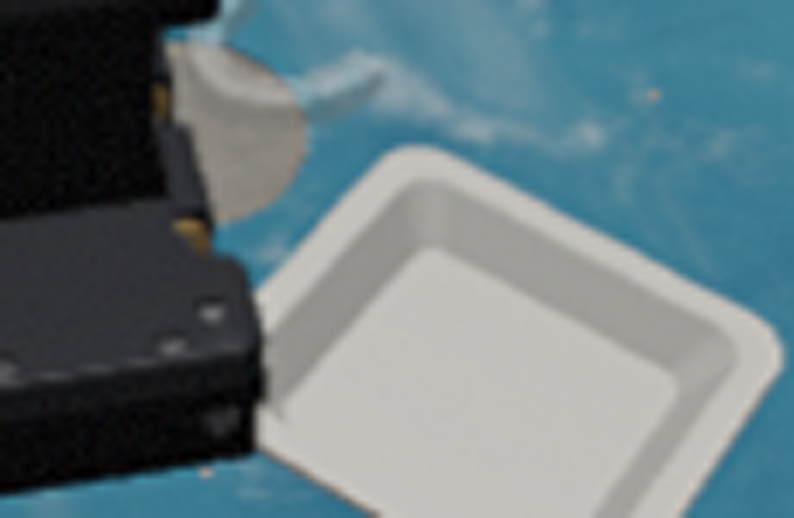

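Tray hovers over free sheet, its left corner (415,150) clear of the splint and disc. Lower gently.

play_rows(deltas=[245,0,3,0,0,245,0,3,0,0,245,0,3,0,0,245,0,3,0,0,245,0,3,0,0,245,0,3,0,0,245,0,3,0,0,245,0,3,0,0,245,0,3,0,0,245,0,3,0,0])

```text
time_s: 20.4
tcp_pos: [0.4722, -0.268, 0.0417]
ee_rot: [[0.996, -0.0, 0.093], [-0.093, 0.0, 0.996], [-0.0, -1.0, 0.0]]
wrist_force: [-0.7, -0.1, 0.5]
gripper_width: 0.082
```

```bash
python3 look.py s13 300 290
```

```text
[ 0.4722 -0.268   0.0417] 0.082 [-0.68 -0.1   0.51] [-0.045  0.04   0.017] 20.4
```

View pics/s13.png

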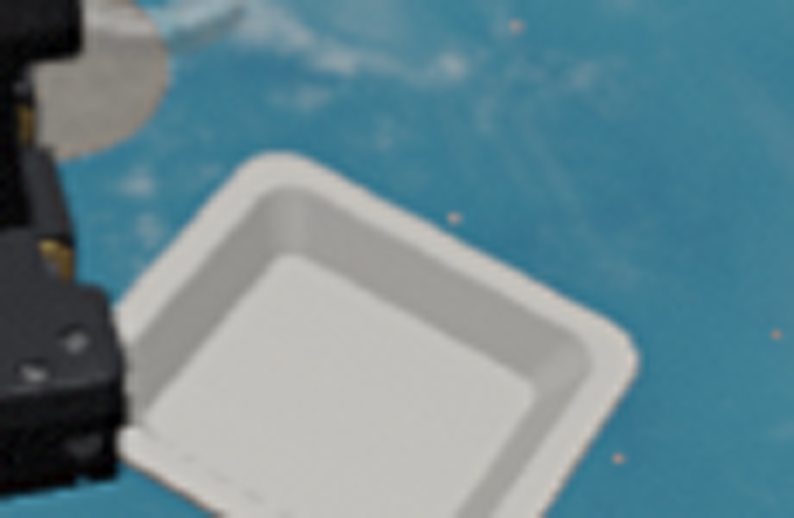

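play_rows(deltas=[255,0,2,0,0,255,0,2,0,0,255,0,2,0,0,255,0,2,0,0,255,0,2,0,0,255,0,1,0,0,255,0,1,0,0,255,0,1,0,0,255,0,1,0,0,255,0,1,0,0])

```text
time_s: 21.45
tcp_pos: [0.4722, -0.268, 0.0269]
ee_rot: [[0.996, 0.0, 0.093], [-0.093, -0.0, 0.996], [0.0, -1.0, -0.0]]
wrist_force: [-0.2, 0.1, 0.9]
gripper_width: 0.083
```

```bash
python3 look.py s14 300 290
```

```text
[ 0.4722 -0.268   0.0269] 0.083 [-0.21  0.06  0.9 ] [ 0.027  0.08  -0.022] 21.45
```

View pics/s14.png

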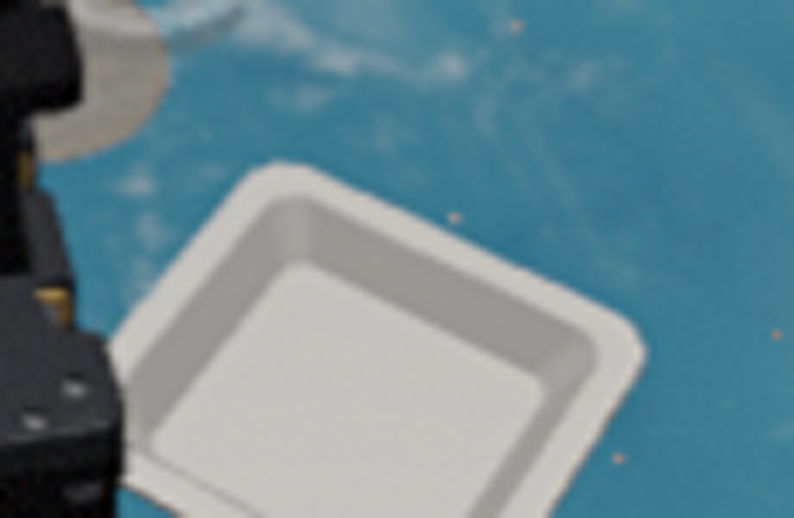

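Tray levels: far corner (640,355) stays while the near side sinks. A few mm more.

play_rows(deltas=[255,0,0.7,0,0,255,0,0.7,0,0,255,0,0.7,0,0,255,0,0.7,0,0,255,0,0.6,0,0,255,0,0.6,0,0,255,0,0.5,0,0,255,0,0.5,0,0,255,0,0,0,0,255,0,0,0,0])

```text
time_s: 22.5
tcp_pos: [0.4722, -0.2679, 0.0219]
ee_rot: [[0.996, -0.0, 0.093], [-0.093, 0.0, 0.996], [-0.0, -1.0, 0.0]]
wrist_force: [-0.7, -0.5, 0.8]
gripper_width: 0.08
```

```bash
python3 look.py s15 300 290
```

```text
[ 0.4722 -0.2679  0.0219] 0.08 [-0.66 -0.5   0.83] [-0.055  0.16  -0.017] 22.5
```

View pics/s15.png

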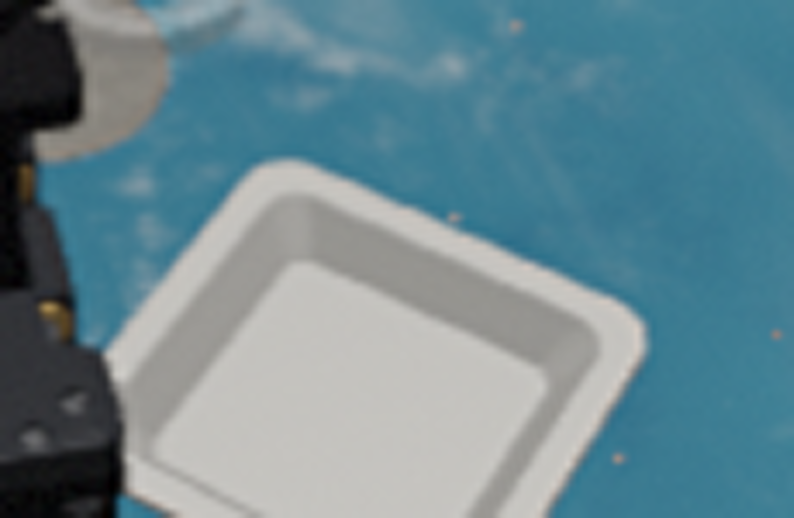

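Force under 1 N; far corner (645,345) has just begun to rise, so the tray is about flat. Lift gently and measure.

play_rows(deltas=[255,0,-2,0,0,255,0,-4,0,0,255,0,-8,0,0,255,0,-12,0,0,255,0,-16,0,0,255,0,-20,0,0,255,0,-25,0,0,255,0,-25,0,0,255,0,-25,0,0,255,0,-25,0,0])

```text
time_s: 23.55
tcp_pos: [0.472, -0.2679, 0.1862]
ee_rot: [[0.996, 0.001, 0.093], [-0.093, -0.0, 0.996], [0.001, -1.0, -0.0]]
wrist_force: [1.6, 0.0, -0.5]
gripper_width: 0.078
```

play_rows(deltas=[255,0,-25,0,0,255,0,-23,0,0,255,0,-18,0,0,255,0,-13,0,0,255,0,-8,0,0,255,0,-4,0,0,255,0,0,5,0,255,0,0,10,0,255,0,0,15,0,255,0,0,20,0])

```text
time_s: 24.55
tcp_pos: [0.4766, -0.217, 0.2742]
ee_rot: [[0.996, -0.001, 0.094], [-0.094, 0.0, 0.996], [-0.002, -1.0, 0.0]]
wrist_force: [-0.3, -0.0, -0.8]
gripper_width: 0.082
```

play_rows(deltas=[255,0,0,25,0,255,1,0,25,0,255,1,0,25,0,255,1,0,25,0,255,1,0,25,0,255,1,0,25,0,255,1,0,25,0,255,1,0,25,0,255,1,0,25,0,255,1,0,25,0])

```text
time_s: 25.55
tcp_pos: [0.5084, 0.032, 0.2745]
ee_rot: [[0.996, -0.001, 0.092], [-0.092, -0.0, 0.996], [-0.001, -1.0, -0.0]]
wrist_force: [0.7, -0.2, -0.5]
gripper_width: 0.08
```

play_rows(deltas=[255,0,0,25,0,255,0,0,25,0,255,0,0,22,0,255,0,0,18,0,255,0,0,14,0,255,0,0,10,0,255,0,0,5,0,255,0,0,0,0,255,0,0,0,0,255,0,0,0,0])

```text
time_s: 26.55
tcp_pos: [0.5201, 0.1478, 0.275]
ee_rot: [[0.996, -0.0, 0.094], [-0.094, -0.0, 0.996], [-0.0, -1.0, -0.0]]
wrist_force: [0.4, 0.1, -0.6]
gripper_width: 0.086
```

```bash
python3 look.py s16 240 110
python3 - <<'E'
from station import eyes
from h import *
c=eyes.capture("top"); crop(c["img"],240,110,380,215,5.7,"t16.png")
c=eyes.capture("side"); cv2.imwrite("pics/s16f.png",c["img"])
E
```

```text
[0.5201 0.1478 0.275 ] 0.086 [ 0.36  0.08 -0.58] [-0.021  0.055  0.016] 26.55
```

View pics/s16f.png

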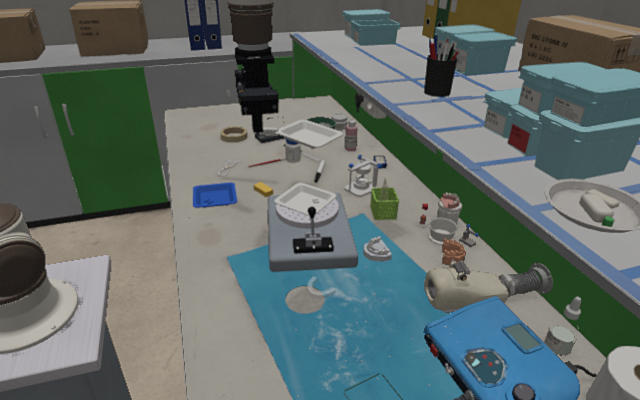

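View pics/s16.png

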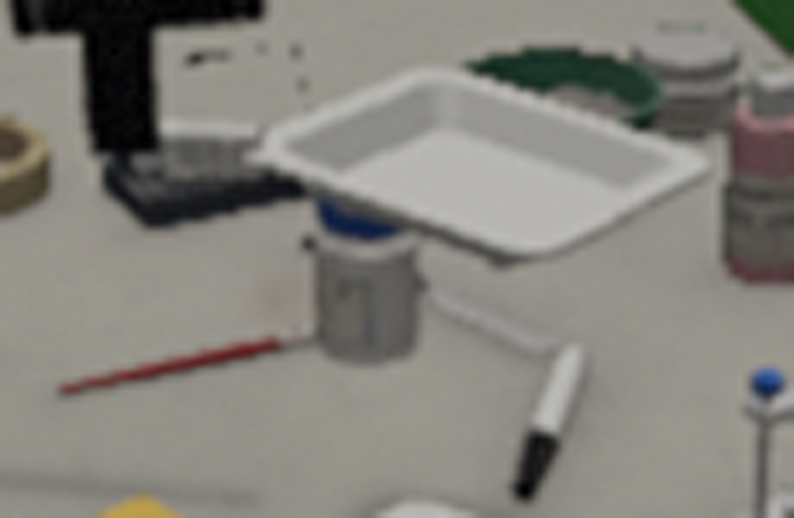

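View pics/t16.png

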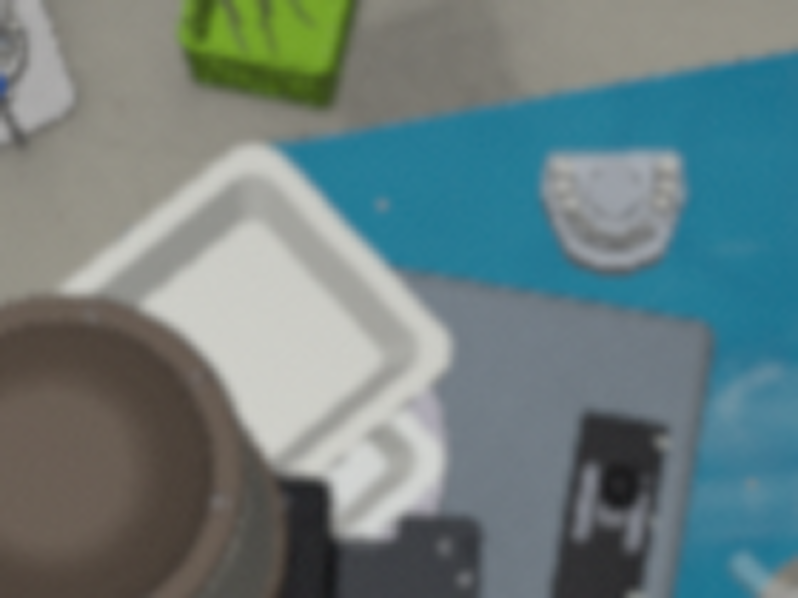

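Tray held over the stack, lower tray flat on bed, lever upright, bystanders in place. Corners: side crop far (709,160), right (530,255); top crop far (255,142), right (453,347). Triangulate.

Run:
```python
from station import eyes
from h import *
t=eyes.capture("top"); c=eyes.capture("side")
T=lambda x,y:(240+(x+.5)/5.7-.5,110+(y+.5)/5.7-.5)
S=lambda x,y:(240+(x+.5)/6.9-.5,110+(y+.5)/6.9-.5)
P=[]
for n,a,b in [("far",(253,142),(709,160)),("right",(453,345),(532,253))]:
    x,e=tri(ray(t,T(*a)),ray(c,S(*b))); P.append(x); print(n,x.round(4),np.round(e,4))
print("slope right->far over 79mm",(P[0]-P[1])[2]/.079)
# predicted level rim in side view: centre from tcp
ax=np.array([.9956,-.0934,0]);ay=np.array([.0934,.9956,0])
for z in (.275,.273):
  for tilt in (0,.05,.1,.15):
    cen=np.array([.5201,.1478,0])+.1145*ax*np.cos(tilt); 
    pts=[]
    for dx,dy in [(.074,0),(0,.074),(0,-.074)]:
        p=cen+ax*dx+ay*dy; p[2]=z-2e-3-np.tan(tilt)*(dx+.1145); pts.append(p)
    q=proj(c,pts); print(z,tilt,[( (u-240)*6.9,(v-110)*6.9) for u,v in q.round(2)])
```

```text
far [0.7189 0.1307 0.2514] [0.0008 0.0008]
right [0.6335 0.0572 0.2605] [0.0009 0.0009]
slope right->far over 79mm -0.11463303863826108
0.275 0 [(np.float64(676.0620000000001), np.float64(102.11999999999999)), (np.float64(418.69200000000006), np.float64(37.880999999999965)), (np.float64(507.0810000000001), np.float64(207.0))]
0.275 0.05 [(np.float64(674.544), np.float64(128.4090000000001)), (np.float64(418.347), np.float64(53.33700000000003)), (np.float64(506.3909999999999), np.float64(223.90499999999994))]
0.275 0.1 [(np.float64(672.1290000000002), np.float64(154.56000000000006)), (np.float64(417.17399999999986), np.float64(68.86200000000004)), (np.float64(504.8040000000002), np.float64(240.879))]
0.275 0.15 [(np.float64(669.0239999999999), np.float64(180.84900000000007)), (np.float64(415.1730000000001), np.float64(84.45599999999997)), (np.float64(502.38900000000007), np.float64(257.99099999999993))]
0.273 0 [(np.float64(675.8549999999999), np.float64(107.709)), (np.float64(418.69200000000006), np.float64(43.33200000000001)), (np.float64(507.01200000000017), np.float64(212.86499999999998))]
0.273 0.05 [(np.float64(674.2680000000003), np.float64(133.92899999999997)), (np.float64(418.347), np.float64(58.71900000000004)), (np.float64(506.322), np.float64(229.7700000000001))]
0.273 0.1 [(np.float64(671.922), np.float64(160.07999999999993)), (np.float64(417.17399999999986), np.float64(74.175)), (np.float64(504.73499999999984), np.float64(246.675))]
0.273 0.15 [(np.float64(668.7480000000002), np.float64(186.3)), (np.float64(415.2420000000001), np.float64(89.76900000000003)), (np.float64(502.3200000000001), np.float64(263.7869999999999))]
```

Tilt still about 0.11 rad: the small contact patch sags. Check whether it creeps with time.

play_rows(deltas=[255,0,0,0,0,255,0,0,0,0,255,0,0,0,0,255,0,0,0,0,255,0,0,0,0,255,0,0,0,0,255,0,0,0,0,255,0,0,0,0,255,0,0,0,0,255,0,0,0,0])

```text
time_s: 27.8
tcp_pos: [0.5201, 0.1484, 0.2749]
ee_rot: [[0.996, -0.0, 0.093], [-0.093, -0.0, 0.996], [-0.0, -1.0, -0.0]]
wrist_force: [-0.5, 1.3, -0.4]
gripper_width: 0.085
```

```bash
python3 look.py s17 240 110
python3 - <<'E'
from h import *
a=cv2.imread("pics/s16.png",0);b=cv2.imread("pics/s17.png",0)
w=lambda i:i[100:260,450:740].astype(np.float32)
print(cv2.phaseCorrelate(w(a),w(b)))
from station import eyes
eyes.capture("wrist")
w=eyes.capture("wrist");crop(w["img"],200,150,440,300,3.3,"w17.png")
E
```

```text
[0.5201 0.1484 0.2749] 0.085 [-0.47  1.25 -0.41] [ 0.048  0.003 -0.016] 27.8
((0.026953449472614466, -0.01520379382043302), 0.8170429267883301)
```

View pics/s17.png

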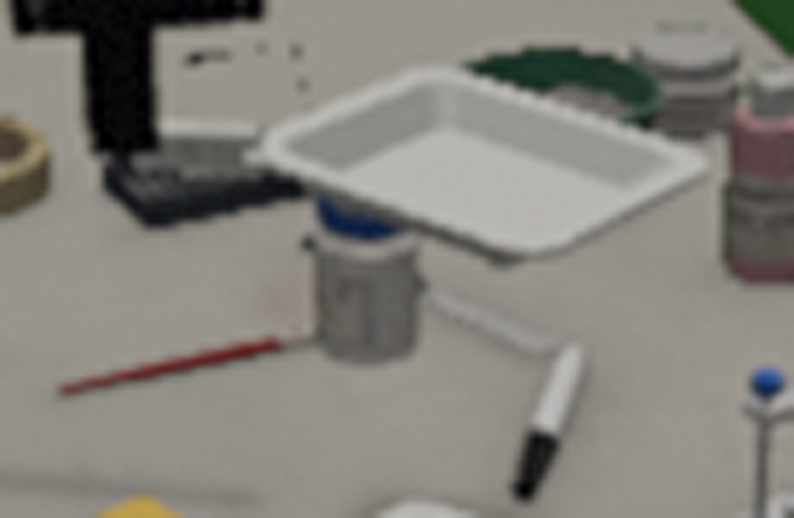

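View pics/w17.png

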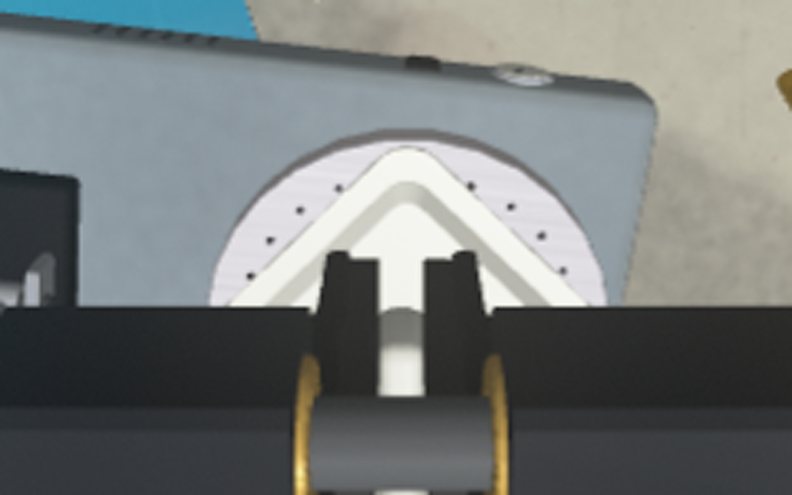

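Run:
```python
from station import eyes
from h import *
t=eyes.capture("top"); c=eyes.capture("side")
T=lambda x,y:(240+(x+.5)/5.7-.5,140+(y+.5)/5.7-.5)
S=lambda x,y:(250+(x+.5)/5.7-.5,170+(y+.5)/5.7-.5)
P=[]
for n,a,b in [("far",(280,92),(503,130)),("right",(447,275),(363,250)),("left",(83,258),(298,58))]:
    x,e=tri(ray(t,T(*a)),ray(c,S(*b))); P.append(x); print("init",n,x.round(4),np.round(e,4))
print("bias slope",(P[0]-(P[1]+P[2])/2)[2]/.079)
for n,(x0,y0) in {"s13":((638,365),(275,153)),"s14":((645,357),(280,162)),"s15":((647,345),(282,158))}.items():
    q=[onz(c,(300+(u+.5)/6.9-.5,290+(v+.5)/6.9-.5),.021) for u,v in (x0,y0)]
    print(n,np.round(q,4).tolist(),np.linalg.norm(q[0]-q[1]))
ax=np.array([.9956,-.0934,0]);ay=np.array([.0934,.9956,0])
for tilt in (-.05,0,.05,.1):
    b=np.array([.4722,-.2679,.0205]); 
    pts=[]
    for dx,dy in [(.079,0),(0,.079)]:
        p=b+ax*(dx+.1145)+ay*dy; p[2]-=np.tan(tilt)*(dx+.1145); pts.append(p)
    print(tilt,((proj(c,pts)-[300,290])*6.9).round(0).tolist())
```

```text
init far [0.7149 0.1311 0.089 ] [0.0009 0.0009]
init right [0.6291 0.06   0.0862] [0.0009 0.0009]
init left [0.6439 0.2185 0.0898] [0.0023 0.0023]
bias slope 0.012524773689668811
s13 [[0.6679, -0.2947, 0.021], [0.6025, -0.1953, 0.021]] 0.11902069676658614
s14 [[0.6709, -0.2928, 0.021], [0.6027, -0.199, 0.021]] 0.116036171747528
s15 [[0.6732, -0.2893, 0.021], [0.6037, -0.1977, 0.021]] 0.11496583042035492
-0.05 [[614.0, 316.0], [249.0, 155.0]]
0 [[610.0, 341.0], [248.0, 170.0]]
0.05 [[606.0, 366.0], [247.0, 184.0]]
0.1 [[603.0, 391.0], [246.0, 199.0]]
```

The measured rim shows the pads hold only the outermost ~2 mm of the rib (it slid during the peel), hence the sag. I'll go back to the free spot, rest the tray flat there for a moment, and re-grip the tab fully.

play_rows(deltas=[255,0,0,-10,0,255,-1,0,-20,0,255,-1,0,-30,0,255,-1,0,-30,0,255,-1,0,-30,0,255,-1,0,-30,0,255,-1,0,-30,0,255,-1,0,-30,0,255,-1,0,-30,0,255,-1,0,-30,0])

```text
time_s: 29.05
tcp_pos: [0.4853, -0.1213, 0.2751]
ee_rot: [[0.996, 0.0, 0.093], [-0.093, -0.0, 0.996], [0.0, -1.0, -0.0]]
wrist_force: [0.2, -0.8, -0.5]
gripper_width: 0.08
```

play_rows(deltas=[255,0,5,-30,0,255,0,10,-30,0,255,0,20,-25,0,255,0,25,-22,0,255,0,25,-18,0,255,0,25,-12,0,255,0,20,-8,0,255,0,20,-4,0,255,0,15,0,0,255,0,10,0,0])

```text
time_s: 30.05
tcp_pos: [0.4712, -0.2684, 0.0987]
ee_rot: [[0.996, -0.002, 0.094], [-0.094, 0.0, 0.996], [-0.002, -1.0, 0.0]]
wrist_force: [-0.1, -0.2, 0.2]
gripper_width: 0.084
```

play_rows(deltas=[255,0,10,0,0,255,0,10,0,0,255,0,10,0,0,255,0,10,0,0,255,0,10,0,0,255,0,8,0,0,255,0,5,0,0,255,0,4,0,0,255,0,4,0,0,255,0,3,0,0])

```text
time_s: 31.05
tcp_pos: [0.4724, -0.268, 0.0258]
ee_rot: [[0.996, 0.0, 0.093], [-0.093, -0.0, 0.996], [0.0, -1.0, -0.0]]
wrist_force: [-1.1, -0.7, 0.4]
gripper_width: 0.086
```

play_rows(deltas=[255,0,1,0,0,255,0,1,0,0,255,0,1,0,0,230,0,0,0,0,215,0,0,0,0,195,0,0,0,0,175,0,0,0,0,160,0,0,0,0,160,0,0,0,0,160,0,0,0,0])

```text
time_s: 32.05
tcp_pos: [0.4722, -0.2679, 0.0229]
ee_rot: [[0.996, -0.0, 0.093], [-0.093, 0.0, 0.996], [-0.0, -1.0, 0.0]]
wrist_force: [0.1, -0.8, -0.4]
gripper_width: 0.372
```

```bash
python3 look.py s18 300 290
python3 - <<'E'
from station import eyes
from h import *
w=eyes.capture("wrist");crop(w["img"],200,150,440,300,3.3,"w18.png")
E
```

```text
[ 0.4722 -0.2679  0.0229] 0.372 [ 0.13 -0.79 -0.38] [ 0.001 -0.024 -0.061] 32.05
```

View pics/s18.png

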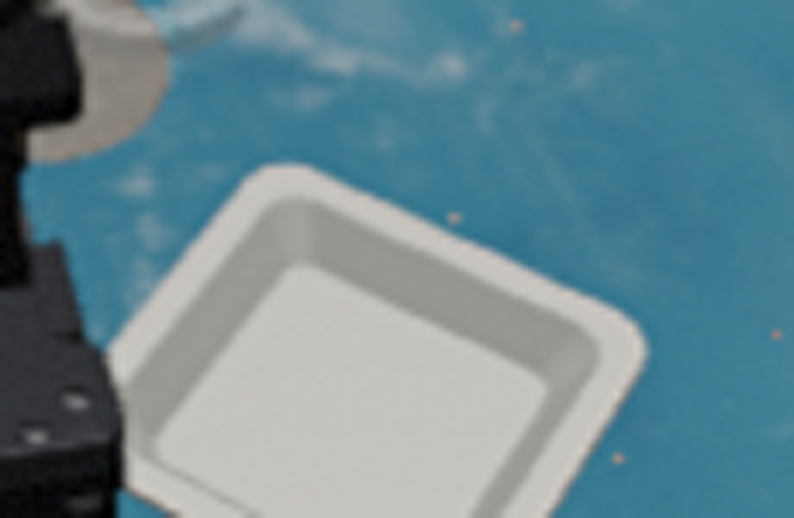

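View pics/w18.png

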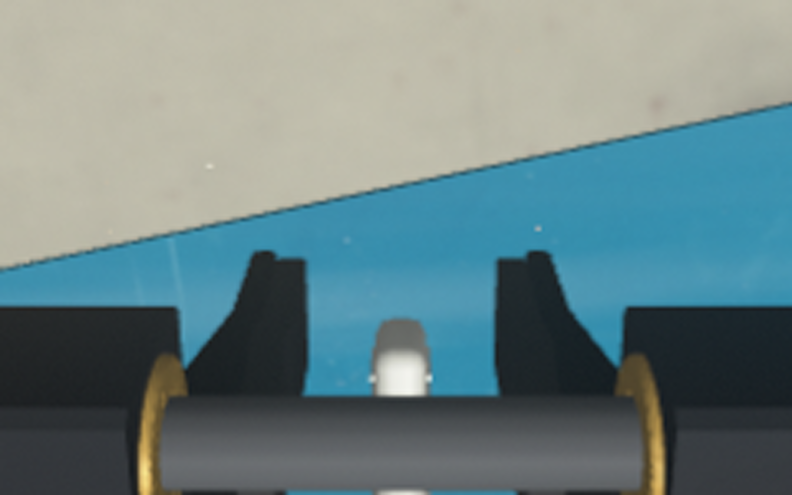

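Tray flat on the sheet, rib end at (400,320) centred between the open fingers. Go down and forward, then grip fully.

play_rows(deltas=[160,0,6,0,0,160,0,6,0,0,160,2,5,0,0,160,6,0,0,0,160,8,0,0,0,160,8,0,0,0,190,0,0,0,0,220,0,0,0,0,255,0,0,0,0,255,0,0,0,0])

```text
time_s: 33.15
tcp_pos: [0.4958, -0.2701, 0.006]
ee_rot: [[0.996, -0.0, 0.093], [-0.093, 0.0, 0.996], [-0.0, -1.0, 0.0]]
wrist_force: [1.3, -1.0, 0.3]
gripper_width: 0.102
```

play_rows(deltas=[255,0,0,0,0,255,0,0,0,0,255,0,-1,0,0,255,0,-2,0,0,255,0,-3,0,0,255,0,-4,0,0,255,0,-6,0,0,255,0,-8,0,0,255,0,-12,0,0,255,0,-16,0,0])

```text
time_s: 34.15
tcp_pos: [0.4958, -0.2701, 0.0587]
ee_rot: [[0.996, -0.001, 0.093], [-0.093, 0.0, 0.996], [-0.001, -1.0, 0.0]]
wrist_force: [-0.3, 0.0, -0.5]
gripper_width: 0.1
```

```bash
python3 look.py s19 300 270
```

```text
[ 0.4958 -0.2701  0.0587] 0.1 [-0.26  0.03 -0.49] [-0.031 -0.056  0.03 ] 34.15
```

View pics/s19.png

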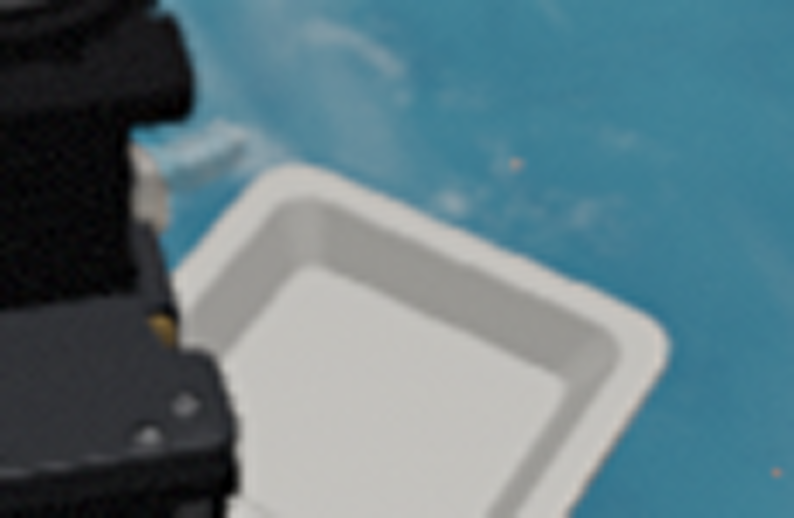

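Full grip (8.7 mm on the 9 mm rib) and tray lifted level. Raise and return above the bed.

play_rows(deltas=[255,0,-20,0,0,255,0,-25,0,0,255,0,-25,0,0,255,0,-25,0,0,255,0,-25,0,0,255,0,-25,0,0,255,0,-25,5,0,255,0,-20,10,0,255,0,-14,15,0,255,0,-7,20,0])

```text
time_s: 35.2
tcp_pos: [0.501, -0.2199, 0.2706]
ee_rot: [[0.996, 0.002, 0.094], [-0.094, -0.0, 0.996], [0.003, -1.0, -0.0]]
wrist_force: [0.4, -0.1, -0.0]
gripper_width: 0.102
```

play_rows(deltas=[255,0,0,25,0,255,0,0,30,0,255,0,0,30,0,255,0,0,30,0,255,1,0,30,0,255,1,0,30,0,255,1,0,30,0,255,1,0,30,0,255,1,0,30,0,255,0,0,25,0])

```text
time_s: 36.2
tcp_pos: [0.5322, 0.0699, 0.2688]
ee_rot: [[0.996, -0.0, 0.092], [-0.092, 0.0, 0.996], [-0.001, -1.0, 0.0]]
wrist_force: [-0.7, -0.2, -0.4]
gripper_width: 0.099
```

play_rows(deltas=[255,0,0,25,0,255,0,0,20,0,255,0,0,15,0,255,0,0,12,0,255,0,0,7,0,255,0,0,3,0,255,0,0,0,0,255,0,0,0,0,255,0,0,0,0,255,0,0,0,0])

```text
time_s: 37.2
tcp_pos: [0.5404, 0.1491, 0.269]
ee_rot: [[0.996, 0.0, 0.094], [-0.094, 0.0, 0.996], [0.0, -1.0, 0.0]]
wrist_force: [0.3, 0.3, 0.6]
gripper_width: 0.099
```

```bash
python3 look.py s20 250 110
python3 - <<'E'
from station import eyes
from h import *
c=eyes.capture("top"); crop(c["img"],240,110,380,215,5.7,"t20.png")
c=eyes.capture("side"); cv2.imwrite("pics/s20f.png",c["img"])
E
```

```text
[0.5404 0.1491 0.269 ] 0.099 [0.32 0.27 0.55] [-0.009  0.053  0.026] 37.2
```

View pics/s20f.png

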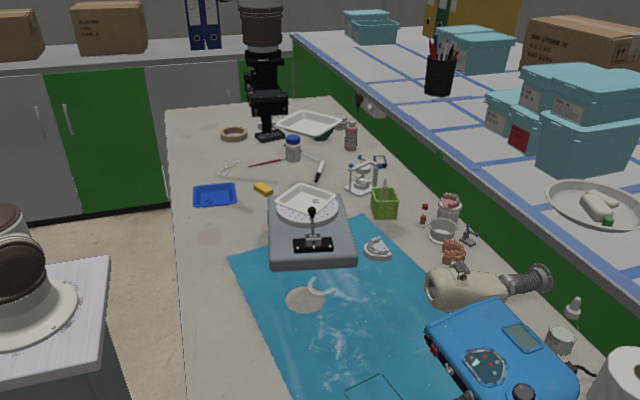

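View pics/s20.png

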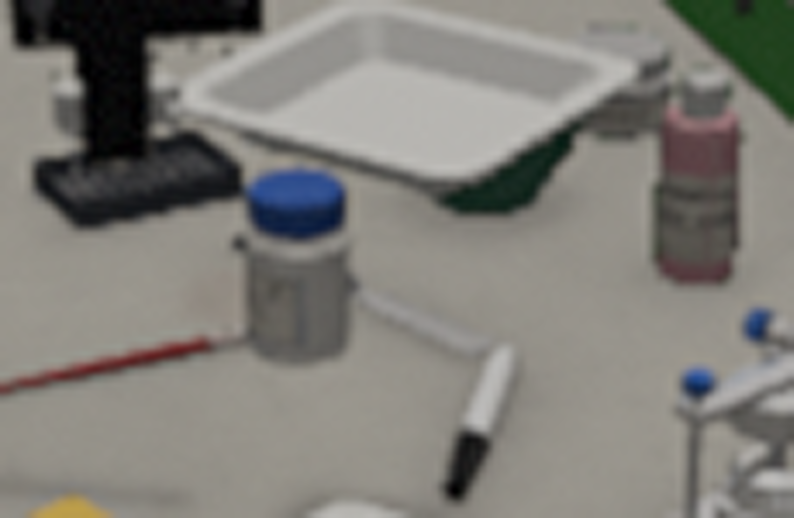

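View pics/t20.png

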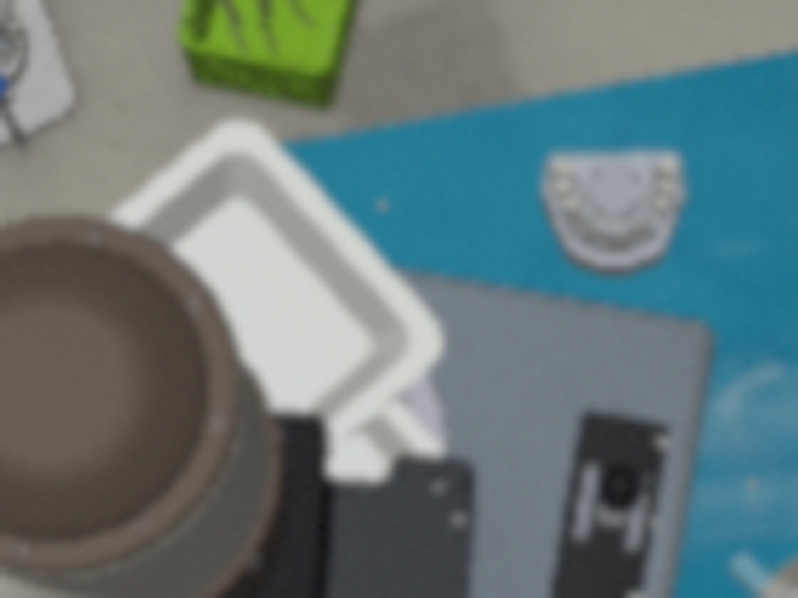

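Fingers now hold the middle of the rib (visible both sides, (70,100) and (165,100)). Corners: side far (637,70), right (445,183); top far (240,120), right (443,340).

Run:
```python
from station import eyes
from h import *
t=eyes.capture("top"); c=eyes.capture("side")
T=lambda x,y:(240+(x+.5)/5.7-.5,110+(y+.5)/5.7-.5)
S=lambda x,y:(250+(x+.5)/6.9-.5,110+(y+.5)/6.9-.5)
P=[]
for n,a,b in [("far",(240,119),(637,70)),("right",(444,338),(447,183))]:
    x,e=tri(ray(t,T(*a)),ray(c,S(*b))); P.append(x); print(n,x.round(4),np.round(e,4))
print("slope",(P[0]-P[1])[2]/.079)
ax=np.array([.9956,-.0934,0]);ay=np.array([.0934,.9956,0])
for tilt in (0,.05,.1):
    q=[]
    for dx,dy in [(.077,0),(0,.077),(0,-.077)]:
        p=np.array([.5404,.1491,.284])+ax*(dx+.1)+ay*dy; p[2]-=np.tan(tilt)*(dx+.1); q.append(p)
    print(tilt,((proj(c,q)-[250,110])*6.9).round(0).tolist())
```

```text
far [0.7175 0.1331 0.2832] [0.0005 0.0005]
right [0.6299 0.0607 0.2833] [0.0018 0.0018]
slope -0.0014815038162054339
0 [[631.0, 66.0], [362.0, 1.0], [456.0, 173.0]]
0.05 [[630.0, 91.0], [362.0, 15.0], [456.0, 188.0]]
0.1 [[628.0, 116.0], [362.0, 28.0], [456.0, 203.0]]
```

Level within about 0.02 rad, underside about 18 cm above the lower tray. Hand in.

Run:
```python
from station import r
s=r.sense(); print(s["time_s"],s["gripper_width"],max(abs(v) for v in s["joint_velocities"]))
print(r.finish_job())
```

```text
37.45 0.09771845237916187 0.11869441712718107
the job is handed in; nothing more can be done
None
```

I handed in the job at 37.5 s, with the lever vented and the top tray held level above the lower tray. One step may not count as asked: I set the top tray down on the free blue sheet for a moment to re-grip it.

- **Lever:** I gripped the ball, swung it to about -0.01 rad by camera measurement, and left it there. It still looked upright in the last picture.
- **Peel:** I gripped the tab's outer end lightly. It pivoted in the fingers, tab corner rising first, with the far corner still in the stack for the first 21 mm of lift. It came free during the next 25 mm. I did not measure the tilt at release, and I never saw 0.35 rad. Between those two looks I have no picture, but the lower tray was lying flat in every picture I took.
- **Levelling:** After the peel the tray hung about 0.14 rad out of level. Pressing it against the sheet while still gripped only brought it to about 0.11 rad, because the pads held just the end of the rib. So I rested it flat on the sheet, opened the gripper, took the middle of the rib with full grip, and lifted it again.
- **Last checks:** The grip opening is 8.6 mm on the 9 mm rib. The far and side rims are both at z = 0.283 m, a slope of about 0.00, though this measuring method is only good to about 0.02 rad. The underside is about 18 cm above the lower tray's rim, and the arm is still. The cast, wax and splint look undisturbed.

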